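Hold a framed mosaic flush on the tilted gluing stand

TASK

Pick up the blue framed mosaic, stand one of its short edges on the ledge of the tilted gluing stand and lay its back flat and square on the sloping cork pad, centred across it, either end up. Finish while still gripping the frame and pressing it steadily and gently (about 10 N) into the pad's springs, as if waiting for glue to grab. Never slam or lean hard on the pad, do not change the stand's tilt, and leave everything else where it is.

Things in the scene. Friction and masses are not known exactly. Their poses are not given: they have to be found in the camera images.
- blue_frame: The blue wooden frame with a green glass mosaic, a rigid slab 90 mm long (its x), 64 mm wide (its y), 18 mm thick, 0.08 to 0.17 kg, lying picture up on the table. Origin: centre of its flat back (underside); z points out of the picture. Grasp it across the 64 mm width. Its place may be swapped with the plain frame's.
- pad: Brown cork pad, 80 (x) x 46 (y) x 5 mm, on springs on the stand's tilting plate: yields straight along its normal, 2 N per mm, 8 mm at most. Origin: centre of its top face, 85 to 100 mm above the table; x points up the slope, away from the robot, y is level, z is the outward normal. Slope 0.33 to 0.60 rad. A frame lying on it and standing on the ledge has its origin 0.5 mm down-slope of the pad's.
- ledge (a point): Middle of the ledge's supporting side, level with the unpressed pad's top face: a bar 50 mm wide across the low end of the slope, 45.5 mm down-slope of the pad's origin, 8 mm thick, standing 9 mm proud of the unpressed pad. Axes as the pad's. It does not yield.
- stand: Grey gluing stand, fixed to the table: base 130 x 80 x 12 mm, cheeks, and an aluminium plate 106 x 50 mm on a stiff friction hinge 50 mm up at its low end, which a light push does not turn. The frame is wider than plate and pad, so fingers beside it pass clear of them. Origin on the table under the hinge.
- plain_frame: A like frame in plain pale wood with a terracotta-red mosaic, 90 x 64 x 18 mm, origin at the centre of its underside. Leave it alone.
- bowl: Blue ceramic bowl, 120 mm across, 55 mm high; origin at the centre of its underside. Bystander.
- jar: Amber glass jar with a white cap, 60 mm across, 85 mm high; origin at the centre of its underside. Bystander.
- phone: Black phone lying flat, 150 x 74 x 9 mm; origin at the centre of its underside. Bystander.
- tape: Orange tape core, ring 90 mm across, 24 mm high; origin at the centre of its underside. Bystander.
Not all that is in view belongs to the job. Several things have the shape of the blue_frame; the one meant has the colours described above.

How it is judged:
By the outcome, as a careful person would: the job done as asked, in the order asked, and still so for the second after the job is handed in, while the arm keeps its last pose, push and grip.
It also fails if it takes over 43 s, if anything falls off the work surface, if the arm or the gripper's body presses on something with over 40 N, if the wrist force passes 120 N, or if a joint passes its speed limit or range.

ROBOT

A 6-joint arm with a two-finger parallel gripper is mounted at the origin on the work surface. World frame = base frame: x ahead of the robot, y to its left, z up, the work surface at z = 0. Lengths are in m, angles in rad, forces in N, time in s.
With the tool pointing down it reaches from about 0.35 to 0.975 m from the base axis. Payload 4.9 kg.
Tool frame: the origin (TCP) lies midway between the tips of the shut fingers; the grasp point (between the pads) lies 19 mm behind it; z points along the fingers, y is the line along which they close (so a half turn about z gives the same grasp; the last joint's range is limited). The gripper opens to 85 mm and grips with 20 to 120 N. Pads are 22 mm wide; open, the fingers measure 114 mm over their backs; the gripper's body (76 mm by 85 mm) begins 54 mm behind the grasp point. The pads swing forward as they close: fully open they stand 13 mm farther back than shut.
Start: joints at [-1.465, 0.053, 1.613, -0, 1.476, -0.119], TCP at [0.139, -0.609, 0.231] pointing down, gripper open.
Joint ranges: [-3.01, 3.01], [-1.01, 2.22], [0.06, 2.58], [-1.02, 4.17], [0.09, 2.62], [-3.14, 3.14]. Speed limits (rad/s): [2.57, 2.57, 3.14, 3.14, 3.14, 3.14].

INTERFACE

Orientations are given as a unit quaternion [w, x, y, z].
In Python, from plant import * gives the robot as it stands.
- The arm moves only by the tool jog_arm, never from a script. Its argument "targets" is a list of rows, each a list of 3 entries, a list of its own where there are three numbers: the shift along the tool's x, y, z in units of 25 mm (1.0 is 25 mm), then the turn, a rotation vector about the tool's x, y, z in units of 8 degrees (1.0 is 8 degrees), then the opening in per cent of the stroke, from 0 (shut) to 100 (fully open). A call has 1 to 8 rows; each row is the pose to reach, as a shift and turn from the pose commanded when the call began, along the tool's axes at that moment; what a row does not reach only later rows make up. A row lasts 1/8 s, in which the tool goes at most 62.5 mm and 10.7 degrees, less where a joint would pass 70% of its speed; a pose out of reach is approached as far as the arm can. A call with a gripper value outside its range is refused whole. The fingers move at their own pace and stop on an object; the grip force is fixed at half the most. Time passes only in rows, so rows that repeat a pose let the fingers close. It gives the time, the measured TCP pose, the force, the opening and the grip force at its end, in the units of the state.
- state(): the state, without advancing time (a new reading comes with each control period).
- grab_frame(name): name is "scene" or "top" or "wrist"; returns (picture, depth): 420x560x3 uint8, red, green, blue; 420x560 float32, m along the optical axis (not along the pixel's ray), 0 where there is no reading.
- camera_params(name): a dict with "fovy" (degrees; the focal length in pixels is half the picture's height over the tangent of half this angle, whatever the lens; pixels are square), "cx", "cy" (the principal point, pixels), "rvec" (rotation vector, rad) and "tvec" (3), from world to camera coordinates, as OpenCV has them; the wrist camera has in their place "hand_eye" (4x4, takes a point from camera to tool coordinates, whose origin is the TCP and whose axes are the flange's). Camera axes: x right, y down, z forward; pixel columns grow to the right and rows downward; lengths in m; the calibration is good to about 2 mm. The wrist camera is an equidistant fisheye: a pixel r from the principal point sees the ray r / f radians off the axis. A picture is of the moment at which its call begins: read the wrist's pose just before it. camera_params takes no time and is no camera call.
- job_done(): hands the job in; it is judged then, once.
The state is a dict: "time": time; "joint_pos": joint angles; "joint_vel": joint speeds; "joint_efforts": joint torques, N m; "tool_pos": TCP position; "tool_rot": TCP orientation; "contact_force": force on the tool from outside, world axes, zero at the start; "ft_torque": the same for the moment, N m; "gripper_width": opening from 0.0 (shut) to 1.0 (fully open); "grasp_force": force on a finger pad.
Only numpy, scipy, OpenCV 4.12 (cv2) and the standard library are available. Lean on these libraries where they do the work, as an engineer would, in place of code of your own. Each camera call takes 0.05 s, during which the arm holds its last target. There are 200 camera calls.

## Working session

There is one attempt and no reset: what is moved stays moved. The work goes in short steps, Python scripts to look and compute and a tool call to move; the robot and the scene stay as the last step left them, time stands still between calls to the robot, and variables do not carry over. Pictures are saved under pics/ and viewed, at most 10 in all, crops included, and the job is handed in when it is done.

Besides the shell and the picture viewer there is one more tool, called as a command line: name --argument value ..., lists and objects as JSON in quotes. jog_arm: Moves the arm, as the interface text tells. Its arguments: {"type":"object","properties":{"targets":{"type":"array"}},"required":["targets"]}

```bash
ls; mkdir -p pics; cat > h.py <<'E'
from plant import *
import numpy as np, cv2
from scipy.spatial.transform import Rotation as R
def save(name,img): cv2.imwrite('pics/'+name,cv2.cvtColor(img,cv2.COLOR_RGB2BGR))
def pts(cam,depth):
    p=camera_params(cam); f=210/np.tan(np.radians(p['fovy'])/2)
    v,u=np.mgrid[:420,:560]
    c=np.stack([(u-p['cx'])/f*depth,(v-p['cy'])/f*depth,depth],-1)
    return (c-np.array(p['tvec']).ravel())@cv2.Rodrigues(np.array(p['rvec'],float))[0]
E
python3 - <<'E'
from h import *
s=state();print(s)
for n in('scene','top'):
    im,d=grab_frame(n);np.savez(n+'.npz',im=im,d=d);save(n+'.png',im);print(n,camera_params(n),(d==0).mean())
print(camera_params('wrist'))
E
```

```text
pics
{'time': 0.0, 'joint_pos': array([-1.46501910e+00,  5.33372100e-02,  1.61429847e+00,  2.38708130e-06,
        1.47598584e+00, -1.19016399e-01]), 'joint_vel': array([ 1.38637196e-03,  2.08558182e-03,  1.35036846e-03, -7.24195531e-04,
        6.58317332e-05, -1.32398076e-03]), 'joint_efforts': array([ 3.22395772e-04, -3.93684447e+01, -3.70174026e+01, -8.20743981e-05,
        7.09510467e-03, -6.96211046e-06]), 'tool_pos': array([ 0.13924079, -0.60865538,  0.23007252]), 'tool_rot': array([-1.01440303e-03,  9.93689627e-01,  1.12160137e-01,  7.90311882e-06]), 'contact_force': array([-0.02391722, -0.17127319, -0.55684231]), 'ft_torque': array([-0.0821315 , -0.02690746, -0.01012137]), 'grasp_force': 0.0, 'gripper_width': 1.0004324145355992}
scene {'fovy': 44.20466212743736, 'cx': 282.99009859722014, 'cy': 214.12168445854272, 'rvec': array([ 1.632788  ,  1.64927039, -0.88034354]), 'tvec': array([-0.03459195, -0.2675334 ,  2.02512632])} 0.005531462585034013
top {'fovy': 44.49961284296236, 'cx': 285.95136559091935, 'cy': 209.36232696865414, 'rvec': array([ 2.15270195, -2.1830781 ,  0.07960956]), 'tvec': array([0.06525008, 0.55024288, 1.43480305])} 0.003958333333333334
{'fovy': 65.70646984690485, 'cx': 279.31145697826724, 'cy': 207.13224329634858, 'hand_eye': array([[ 6.68698400e-05, -9.55883891e-01, -2.93744759e-01,
         7.58788263e-02],
       [ 9.99999996e-01,  4.53595047e-05,  8.00403042e-05,
        -5.81907392e-04],
       [-6.31851206e-05, -2.93744763e-01,  9.55883890e-01,
        -1.42585130e-01],
       [ 0.00000000e+00,  0.00000000e+00,  0.00000000e+00,
         1.00000000e+00]])}
```

View pics/top.png

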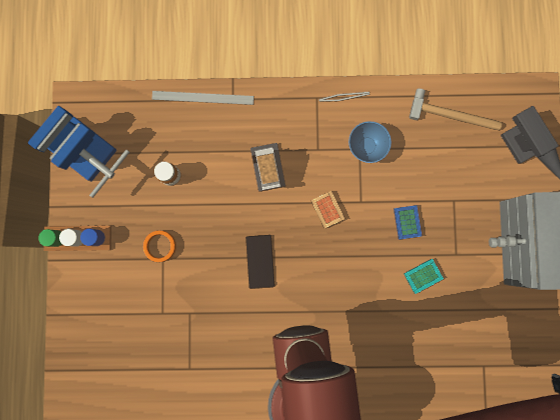

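View pics/scene.png

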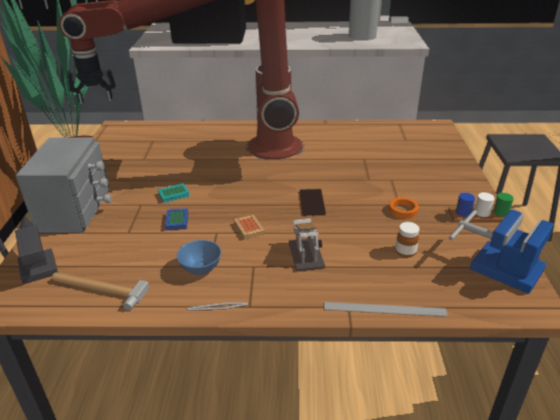

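In the top view there are three frame-shaped things: (407,222) blue rim with green glass, (424,276) teal rim, and (328,209) pale wood with red. The first fits "blue with green mosaic". The stand is at (267,167). I'll confirm with an enlarged crop and measure from depth.

```bash
python3 - <<'E'
from h import *
z=np.load('top.npz');im,d=z['im'],z['d']
a=cv2.resize(im[195:300,385:450],None,fx=5,fy=5,interpolation=cv2.INTER_CUBIC)
b=cv2.resize(im[135:200,240:295],None,fx=8,fy=8,interpolation=cv2.INTER_CUBIC)
c=np.zeros((525,800,3),np.uint8);c[:525,:325]=a;c[:520,340:780]=b
save('crop1.png',c)
P=pts('top',d)
print('table z',np.median(P[300:310,100:200,2]))
# blue frame by height
def rect(r0,r1,c0,c1,zmin,zmax):
    Q=P[r0:r1,c0:c1].reshape(-1,3);m=(Q[:,2]>zmin)&(Q[:,2]<zmax);q=Q[m]
    r=cv2.minAreaRect((q[:,:2]*1000).astype(np.float32));return m.sum(),r,np.median(q[:,2])
print(rect(198,245,388,428,.010,.03)); print(rect(185,232,308,348,.01,.03))
# stand
Q=P[140:195,245:290]
for zl,zh in[(.005,.02),(.05,.15)]: print(rect(140,195,245,290,zl,zh))
hsv=cv2.cvtColor(im,cv2.COLOR_RGB2HSV)
np.set_printoptions(precision=3,suppress=True,linewidth=200)
for v in range(142,194,4): print(v,np.round(P[v,250:286:4,2]*1000).astype(int))
E
```

```text
table z 0.0009604003105905096
(np.int64(717), ((515.2894287109375, -285.9860534667969), (102.4202880859375, 65.00857543945312), 6.955677509307861), np.float64(0.016907199166243517))
(np.int64(702), ((550.662841796875, -59.59048080444336), (90.2076416015625, 64.60482788085938), 24.184839248657227), np.float64(0.017302206777479963))
(np.int64(555), ((678.1107788085938, 111.211669921875), (128.08815002441406, 159.0736083984375), 89.65254211425781), np.float64(0.011668594867629688))
(np.int64(756), ((659.3811645507812, 113.45925903320312), (109.16105651855469, 61.326377868652344), 10.491931915283203), np.float64(0.09054464653639112))
142 [-2 -2  0  2 -3  2  0  0  0]
146 [ 1  0 17 13 10 17 14  0 -1]
150 [ 14  17 104 101 101  99  10   1   5]
154 [  4  15  98  97 104 109  14  13   0]
158 [  1  62 110 105 104 103  95  11  -1]
162 [  0  56 105 102  98  96  96   9   1]
166 [ -2  12  99 100  99  93  97  12   0]
170 [ 0 11 75 93 88 96 85 12 -1]
174 [-1 -5 14 87 90 82 82 12 12]
178 [-1 -3 15 78 83 84 74 13 14]
182 [-7 -2 13 72 71 77 52 68 10]
186 [ 1  1  9 77 74 78 83 74 15]
190 [ 2 -2 15 13  2  8 -2  5  1]
```

View pics/crop1.png

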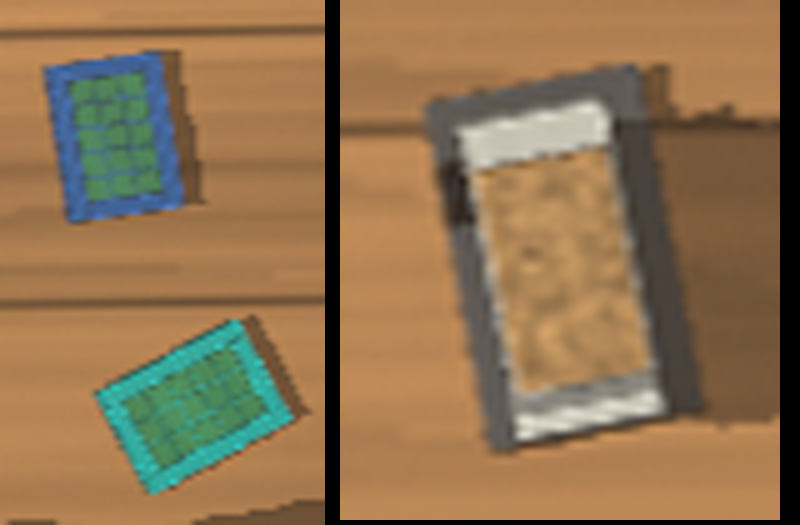

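Confirmed: the blue-rimmed frame with green tiles is at top (408,222) (crop left, upper), the teal one is a decoy, and the right crop shows the stand with its cork and white ledge. Next I'll compute poses from the corners and work out the first hover.

```bash
cat >> h.py <<'E'
def ray(cam,uv,pose=None):
    p=camera_params(cam); f=210/np.tan(np.radians(p['fovy'])/2)
    uv=np.atleast_2d(np.array(uv,float)); x=(uv-[p['cx'],p['cy']])/f
    if cam=='wrist':
        H=p['hand_eye']; r=np.linalg.norm(x,axis=1,keepdims=True)
        d=np.hstack([x*np.sinc(r/np.pi),np.cos(r)])
        Rt=quat(pose['tool_rot']).as_matrix()
        return Rt@H[:3,3]+pose['tool_pos'], d@H[:3,:3].T@Rt.T
    M=cv2.Rodrigues(np.array(p['rvec'],float))[0]
    return -M.T@np.array(p['tvec']).ravel(), np.hstack([x,np.ones((len(x),1))])@M
def quat(q): return R.from_quat(np.array(q)[[1,2,3,0]])
def onz(cam,uv,z,pose=None):
    o,d=ray(cam,uv,pose); return o+d*((z-o[2])/d[:,2])[:,None]
def tool(yaw,tilt=0):  # tool x along yaw, pointing down; tilt: z tips forward(+x), for slope
    return R.from_euler('z',yaw)*R.from_euler('y',-tilt)*R.from_matrix(np.diag([1.,-1,-1]))
def go(pos,rot,base=None):
    s=state() if base is None else base; q=quat(s['tool_rot'])
    print('shift',np.round(q.inv().apply(np.array(pos)-s['tool_pos'])/.025,3),'turn',np.round(np.degrees((q.inv()*rot).as_rotvec())/8,3))
E
python3 - <<'E'
from h import *
c=np.array([(45,67),(162,52),(186,207),(70,222)])/5+[385,195]-.4
C=onz('top',c,.018);print(C, C.mean(0))
print([np.linalg.norm(C[i]-C[i-1]) for i in range(4)])
l=C[0]-C[3]+C[1]-C[2];yaw=np.arctan2(l[1],l[0]);print('yaw',yaw)
go([*C.mean(0)[:2],.13],tool(yaw))
E
```

```text
[[ 0.55111414 -0.24908755  0.018     ]
 [ 0.55870835 -0.31577646  0.018     ]
 [ 0.47032022 -0.32614263  0.018     ]
 [ 0.46273913 -0.26038883  0.018     ]] [ 0.51072046 -0.28784887  0.018     ]
[np.float64(0.08909468129938906), np.float64(0.0671199047516753), np.float64(0.08899391803224872), np.float64(0.06618938907059313)]
yaw 0.12197051122339135
shift [17.345 -9.192  4.028] turn [-0.013 -0.001  0.736]
```

jog_arm --targets '[[[1,-2,0],[0,0,0],100],[[2,-4,0],[0,0,0.2],100],[[4,-5.5,0],[0,0,0.4],100],[[6.3,-6.2,0],[0,0,0.7],100],[[8.7,-6.8,0.5],[0,0,0.74],100],[[11,-7.5,1.5],[0,0,0.74],100],[[13.3,-8.1,2.5],[0,0,0.74],100],[[15.6,-8.8,3.5],[0,0,0.74],100]]'

```text
time: 1.1
tool_pos: [0.4657, -0.3101, 0.1458]
tool_rot: [0.0, 0.998, 0.061, -0.0]
contact_force: [0.6, -0.6, 0.3]
gripper_width: 0.997
grasp_force: 0.0
```

jog_arm --targets '[[[1.7,-0.4,0.5],[0,0,0],100],[[1.7,-0.4,0.5],[0,0,0],100],[[1.7,-0.4,0.5],[0,0,0],100],[[1.7,-0.4,0.5],[0,0,0],100]]'

```text
time: 1.6
tool_pos: [0.5046, -0.2971, 0.1348]
tool_rot: [0.0, 0.998, 0.06, 0.0]
contact_force: [0.6, -0.4, 0.3]
gripper_width: 0.998
grasp_force: 0.0
```

```bash
python3 - <<'E'
from h import *
s=state();im,d=grab_frame('wrist');np.savez('w1.npz',im=im,d=d,pos=s['tool_pos'],rot=s['tool_rot']);print(s['tool_pos'],s['time'])
save('w1.png',im)
E
```

```text
[ 0.50455871 -0.29709911  0.13484973] 1.6
```

View pics/w1.png

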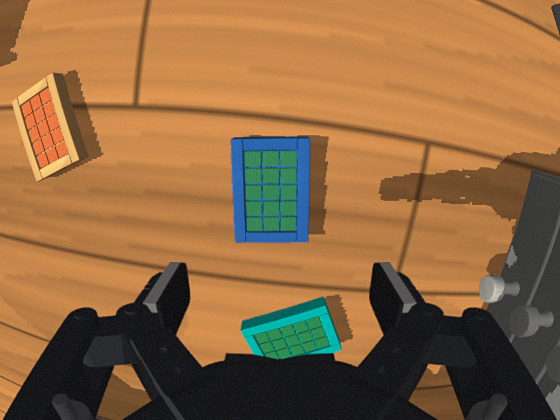

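The wrist view shows the blue frame, with top-face corners about (232,139), (309,138), (309,242) and (235,242); the teal decoy is nearer the fingers at (292,330).

```bash
cat >> h.py <<'E'
def bluerect(im,pose,roi,z=.018):
    hsv=cv2.cvtColor(im,cv2.COLOR_RGB2HSV);m=((hsv[...,0]>104)&(hsv[...,0]<125)&(hsv[...,1]>120)).astype(np.uint8)
    r0,r1,c0,c1=roi;k=np.zeros_like(m);k[r0:r1,c0:c1]=m[r0:r1,c0:c1]
    cs=max(cv2.findContours(k,0,1)[0],key=cv2.contourArea).reshape(-1,2)
    W=onz('wrist',cs,z,pose);r=cv2.minAreaRect((W[:,:2]*1000).astype(np.float32))
    return r,cv2.boxPoints(r)
E
python3 - <<'E'
from h import *
z=np.load('w1.npz');pose=dict(tool_pos=z['pos'],tool_rot=z['rot'])
r,b=bluerect(z['im'],pose,(120,260,215,325));print(r,b)
c=onz('wrist',[(232,138.5),(309,138.5),(309,242),(235.5,242)],.018,pose);print(c,c.mean(0))
E
```

```text
((513.51513671875, -288.0731201171875), (89.25629425048828, 63.22893142700195), 6.969583988189697) [[ 465.38058 -262.10754]
 [ 473.05295 -324.86926]
 [ 561.64966 -314.0387 ]
 [ 553.9773  -251.27698]]
[[ 0.55316546 -0.25251717  0.018     ]
 [ 0.56029828 -0.31363194  0.018     ]
 [ 0.47227231 -0.32640304  0.018     ]
 [ 0.46451481 -0.26287833  0.018     ]] [ 0.51256271 -0.28885762  0.018     ]
```

```bash
python3 - <<'E'
from h import *
go([.60,.11,.25],tool(.15,.35))
E
```

```text
shift [  5.74  -15.709  -4.61 ] turn [ 0.043  2.502 -0.212]
```

jog_arm --targets '[[[0.5,-1.5,-1],[0,0,0],100],[[1.2,-3.5,-2],[0,0,0],100],[[2,-5.5,-3],[0,0,0],100],[[2.8,-7.7,-4],[0,0.6,0],100],[[3.6,-9.9,-4.6],[0,1.2,0],100],[[4.4,-12,-4.6],[0,1.8,-0.1],100],[[5.1,-14,-4.6],[0,2.4,-0.2],100],[[5.7,-15.7,-4.6],[0,2.5,-0.2],100]]'

```text
time: 2.65
tool_pos: [0.5983, 0.1113, 0.2498]
tool_rot: [-0.01, 0.982, 0.073, 0.174]
contact_force: [0.6, 0.1, -0.2]
gripper_width: 0.997
grasp_force: 0.0
```

jog_arm --targets '[[[0,0,0],[0,0,0],100],[[0,0,0],[0,0,0],100]]'

```text
time: 2.9
tool_pos: [0.599, 0.1097, 0.2497]
tool_rot: [-0.01, 0.982, 0.073, 0.174]
contact_force: [0.7, 1.0, 0.3]
gripper_width: 1.0
grasp_force: 0.0
```

```bash
python3 - <<'E'
from h import *
s=state();fr=[grab_frame('wrist') for _ in range(6)]
im=fr[0][0];D=np.stack([f[1] for f in fr]);D[D==0]=np.nan;d=np.nanmedian(D,0)
np.savez('w2.npz',im=im,d=d,pos=s['tool_pos'],rot=s['tool_rot']);print(s['tool_pos'],s['tool_rot'],s['joint_vel'],s['time'])
save('w2.png',im)
E
```

```text
[0.59902691 0.10967335 0.24969779] [-0.01021742  0.98204392  0.07329039  0.17353349] [-1.87072443e-02  3.43366521e-04 -6.72365875e-04 -7.98597300e-05
 -8.40079100e-04  3.30474565e-04] 2.9<stdin>:3: RuntimeWarning: All-NaN slice encountered
```

View pics/w2.png

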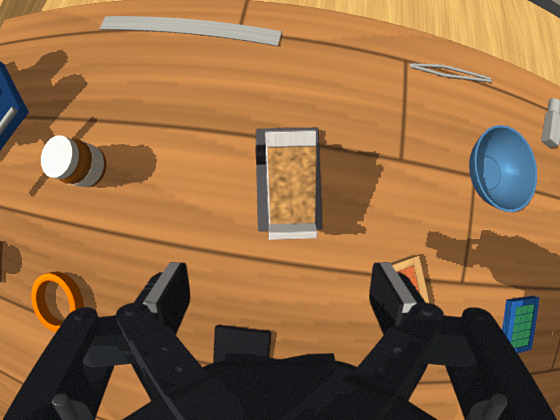

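Pad in the wrist view: cork spans columns about 266–317 and rows 146–231, with the ledge at rows 231–239. Enlarging now, with a settled frame.

```bash
python3 - <<'E'
from h import *
s=state();fr=[grab_frame('wrist') for _ in range(10)]
im=fr[0][0];D=np.stack([f[1] for f in fr]);D[D==0]=np.nan;d=np.nanmedian(D,0)
np.savez('w3.npz',im=im,d=d,pos=s['tool_pos'],rot=s['tool_rot']);print(s['tool_pos'],s['tool_rot'])
save('w3c.png',cv2.resize(im[122:247,240:340],None,fx=4.8*1,fy=4.8,interpolation=cv2.INTER_CUBIC))
p={'tool_pos':s['tool_pos'],'tool_rot':s['tool_rot']}
v,u=np.mgrid[152:226:2,272:312:2];uv=np.c_[u.ravel(),v.ravel()]
o,dr=ray('wrist',uv,p); 
cz=camera_params('wrist')['hand_eye'][:3,2]; cz=quat(s['tool_rot']).apply(cz)
W=o+dr*(d[uv[:,1],uv[:,0]]/(dr@cz))[:,None]
W=W[np.isfinite(W).all(1)]
for _ in range(3):
    c=W.mean(0);n=np.linalg.svd(W-c)[2][2];n*=np.sign(n[2]);e=(W-c)@n;W=W[abs(e)<2.5*e.std()]
print('c',c,'n',n,'std',e.std(),len(W),'slope',np.arccos(n[2]),'yaw',np.arctan2(-n[1],-n[0]))
# table check
v,u=np.mgrid[60:110:3,180:380:3];uv=np.c_[u.ravel(),v.ravel()];o,dr=ray('wrist',uv,p);T=o+dr*(d[uv[:,1],uv[:,0]]/(dr@cz))[:,None];print('table z',np.nanmedian(T[:,2]))
np.savez('plane.npz',c=c,n=n)
E
```

```text
[0.59923022 0.10950389 0.24935308] [-0.01037269  0.98210614  0.07285241  0.17335649]
c [0.65812292 0.10647065 0.0912652 ] n [-0.43762099 -0.07892983  0.89568853] std 0.00024186062316973022 715 slope 0.4608191544041894 yaw 0.17844274007567007
table z 0.00029456918955311773<stdin>:3: RuntimeWarning: All-NaN slice encountered
```

View pics/w3c.png

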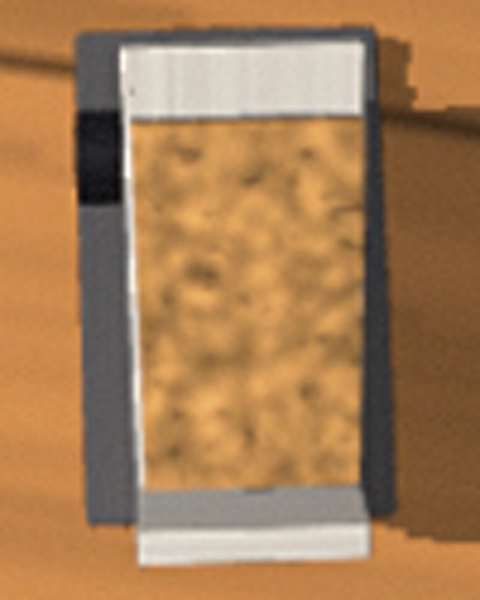

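Cork corners in the crop are about (131,120), (366,115), (362,487), (146,491); ledge inner top edge runs (140,526)–(370,521).

```bash
cat >> h.py <<'E'
def onplane(uv,pose,c,n):
    o,d=ray('wrist',uv,pose); return o+d*(((c-o)@n)/(d@n))[:,None]
E
python3 - <<'E'
from h import *
z=np.load('w3.npz');p=dict(tool_pos=z['pos'],tool_rot=z['rot']);P=np.load('plane.npz');c,n=P['c'],P['n']
y=np.cross([0,0,1],[-n[0],-n[1],0]);y=y/np.linalg.norm(y);x=np.cross(y,n)
f=lambda a:np.array(a)/4.8+[240,122]-.4
C=onplane(f([(131,120),(366,115),(362,487),(146,491)]),p,c,n)
q=np.c_[(C-c)@x,(C-c)@y]*1e3;print(q,q.mean(0))
L=onplane(f([(140,526),(370,521)]),p,c+n*.009,n);l=np.c_[(L-c)@x,(L-c)@y]*1e3;print('ledge',l)
L2=onplane(f([(146,491),(362,487)]),p,c,n)
# edge directions yaw in plane
for a,b in((3,0),(2,1)):print('edge ang',np.arctan2(q[b,1]-q[a,1],q[b,0]-q[a,0]))
print('cross',np.arctan2(-(q[0,0]-q[1,0]),q[0,1]-q[1,1]),np.arctan2(-(l[0,0]-l[1,0]),l[0,1]-l[1,1]))
T=onplane(f([(121,44),(365,42)]),p,c-n*.015,n);print('plate top end approx',np.c_[(T-c)@x,(T-c)@y]*1e3)
E
```

```text
[[ 42.09158234  22.1198592 ]
 [ 41.9441417  -24.15786906]
 [-39.60969182 -24.47101389]
 [-38.8809243   22.09151022]] [ 1.38627698 -1.10437838]
ledge [[-42.59884911  23.43017393]
 [-43.23166913 -25.20268574]]
edge ang 0.0003501062189845397
edge ang 0.003839712678376378
cross -0.0031859849106933248 -0.013011455857620566
plate top end approx [[ 54.7279236   23.9769873 ]
 [ 53.97091753 -25.8034785 ]]
```

```bash
python3 - <<'E'
from h import *
P=np.load('plane.npz');c,n=P['c'],P['n'];yaw=np.arctan2(-n[1],-n[0])
y=np.cross([0,0,1],[-n[0],-n[1],0]);y=y/np.linalg.norm(y);x=np.cross(y,n)
o=c+.0018*x-.0011*y;np.savez('pad.npz',o=o,x=x,y=y,n=n);print(o,yaw)
go([.5135,-.2881,.10],tool(.1216))
E
```

```text
[0.6599048  0.10567429 0.09206563] 0.17844274007567007
shift [-7.473 15.235  3.712] turn [ 0.  -2.5  0.2]
```

jog_arm --targets '[[[-0.7,1.5,0.1],[0,-0.1,0],100],[[-1.8,3.6,0.5],[0,-0.4,0],100],[[-2.8,5.7,1],[0,-0.8,0],100],[[-3.8,7.8,1.6],[0,-1.3,0.1],100],[[-4.8,9.9,2.2],[0,-1.8,0.1],100],[[-5.8,12,2.8],[0,-2.3,0.2],100],[[-6.8,14,3.4],[0,-2.5,0.2],100],[[-7.47,15.24,3.71],[0,-2.5,0.2],100]]'

```text
time: 4.7
tool_pos: [0.5129, -0.2902, 0.0986]
tool_rot: [-0.0, 0.998, 0.06, -0.001]
contact_force: [-0.2, 0.2, 0.6]
gripper_width: 0.998
grasp_force: 0.0
```

jog_arm --targets '[[[0,0,0],[0,0,0],100],[[0,0,0],[0,0,0],100]]'

```text
time: 4.95
tool_pos: [0.5138, -0.2879, 0.1004]
tool_rot: [-0.0, 0.998, 0.061, 0.0]
contact_force: [0.3, 0.4, 0.9]
gripper_width: 1.001
grasp_force: 0.0
```

```bash
python3 - <<'E'
from h import *
s=state();im,d=grab_frame('wrist')
r,b=bluerect(im,s,(90,300,200,350));print(s['tool_pos'],r,b)
yaw=np.radians(r[2] if r[1][0]>r[1][1] else r[2]-90)
go([r[0][0]/1e3,r[0][1]/1e3,-.003],tool(yaw))
E
```

```text
[ 0.51382918 -0.28788258  0.10038505] ((513.558349609375, -287.9662170410156), (90.45640563964844, 63.229366302490234), 7.192302703857422) [[ 464.72787 -262.26285]
 [ 472.64417 -324.99472]
 [ 562.3888  -313.6696 ]
 [ 554.47253 -250.93771]]
shift [-0.028  0.01   4.148] turn [ 0.003 -0.006 -0.023]
```

jog_arm --targets '[[[0,0,1.5],[0,0,0],100],[[0,0,3],[0,0,0],100],[[0,0,3.7],[0,0,0],100],[[0,0,4.14],[0,0,0],100],[[0,0,4.14],[0,0,0],100],[[0,0,4.14],[0,0,0],80],[[0,0,4.14],[0,0,0],60],[[0,0,4.14],[0,0,0],50]]'

```text
time: 6.0
tool_pos: [0.5149, -0.2893, -0.0014]
tool_rot: [0.001, 0.998, 0.061, 0.001]
contact_force: [0.9, -0.1, 5.5]
gripper_width: 0.73
grasp_force: 68.2
```

jog_arm --targets '[[[0,0,0],[0,0,0],40],[[0,0,0],[0,0,0],40],[[0,0,0],[0,0,0],40],[[0,0,0],[0,0,0],40]]'

```text
time: 6.5
tool_pos: [0.5149, -0.2893, -0.0014]
tool_rot: [0.001, 0.998, 0.061, 0.001]
contact_force: [-0.5, 0.3, 6.1]
gripper_width: 0.735
grasp_force: 68.4
```

jog_arm --targets '[[[0,0,-0.5],[0,0,0],40],[[0,0,-1.5],[0,0,0],40],[[0,0,-3],[0,0,0],40],[[0,0,-5],[0,0,0],40],[[0,0,-7],[0,0,0],40],[[0,0,-8],[0,0,0],40],[[0,0,-8],[0,0,0],40],[[0,0,-8],[0,0,0],40]]'

```text
time: 7.5
tool_pos: [0.5126, -0.2876, 0.1947]
tool_rot: [-0.001, 0.998, 0.061, -0.001]
contact_force: [-0.0, -0.7, -1.2]
gripper_width: 0.731
grasp_force: 67.6
```

```bash
python3 - <<'E'
from h import *
s=state();im,d=grab_frame('wrist');np.savez('w4.npz',im=im,d=d,pos=s['tool_pos'],rot=s['tool_rot']);print(s['tool_pos'],s['gripper_width'],s['grasp_force'],s['contact_force'],s['time'])
save('w4.png',im)
o=np.load('pad.npz');yaw=.1784
print('slope rot target'); t=o['o']-.0005*o['x']+o['n']*.06; print(t); go(t,tool(yaw,.461))
E
```

```text
[ 0.51260621 -0.28761587  0.19473278] 0.7309885801531559 67.58507966995239 [-0.01176865 -0.70513552 -1.16525454] 7.5
slope rot target
[0.63320681 0.10085901 0.1455846 ]
shift [  6.684 -14.828   1.96 ] turn [ 0.074  3.322 -0.405]
```

View pics/w4.png

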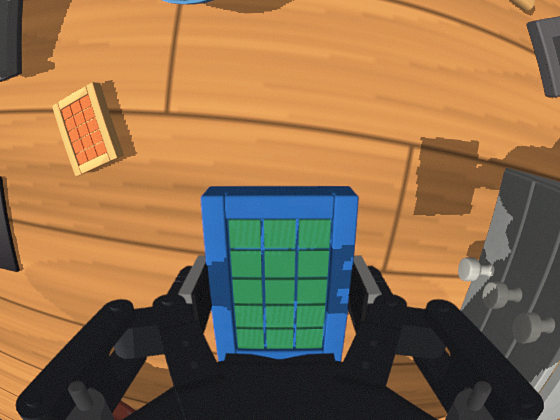

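The frame is held straight: far top edge along row ~196 (columns 203–356), its lower back edge at row ~187 (207–354). Measuring the frame's pose in the tool.

```bash
python3 - <<'E'
from h import *
z=np.load('w4.npz');im,d=z['im'],z['d'];p=dict(tool_pos=np.zeros(3),tool_rot=[1,0,0,0])
cz=camera_params('wrist')['hand_eye'][:3,2]
def cloud(r0,r1,c0,c1):
    v,u=np.mgrid[r0:r1,c0:c1];uv=np.c_[u.ravel(),v.ravel()];o,dr=ray('wrist',uv,p);return o+dr*(d[uv[:,1],uv[:,0]]/(dr@cz))[:,None]
W=cloud(225,345,230,325);W=W[abs(W[:,2])<.1]
for _ in range(4):
    c=W.mean(0);n=np.linalg.svd(W-c)[2][2];n*=np.sign(-n[2]);e=(W-c)@n;W=W[abs(e)<2.5*e.std()]
print('top face c',c,'n in tool',n,e.std(),'z at origin',c[2]-(n[:2]@(-c[:2]))/n[2])
z0=c[2]-(n[:2]@(-c[:2]))/n[2]
for uv,pz in(([(203,196),(356,196)],z0),([(207,187),(354,187)],z0+.018)):
    o,dr=ray('wrist',uv,p);print(o+dr*((pz-o[2])/dr[:,2])[:,None])
g=cv2.cvtColor(im,cv2.COLOR_RGB2HSV)
for u in(215,280,345):print(u,[tuple(int(a) for a in im[v,u]) for v in range(183,201,1)])
E
```

```text
top face c [ 0.00037179 -0.00142843 -0.01747793] n in tool [ 2.17606078e-04  2.97908873e-03 -9.99995539e-01] 0.0006501578720051954 z at origin -0.01747375251807167
[[ 0.04209234 -0.03161946 -0.01747375]
 [ 0.04209838  0.0304825  -0.01747375]]
[[ 0.0415191  -0.03390083  0.00052625]
 [ 0.04153537  0.0337343   0.00052625]]
215 [(202, 136, 75), (205, 138, 75), (205, 139, 77), (83, 75, 87), (16, 47, 85), (25, 51, 87), (28, 53, 87), (27, 52, 87), (29, 50, 86), (16, 47, 82), (28, 51, 87), (19, 48, 81), (25, 60, 102), (43, 95, 161), (50, 108, 183), (53, 117, 196), (50, 119, 197), (45, 113, 191)]
280 [(218, 151, 82), (224, 151, 85), (193, 134, 85), (78, 72, 85), (19, 47, 82), (17, 49, 83), (27, 52, 87), (16, 45, 79), (15, 49, 81), (24, 51, 85), (19, 45, 79), (26, 51, 84), (30, 66, 117), (40, 96, 167), (49, 108, 183), (51, 113, 193), (44, 110, 188), (48, 113, 192)]
345 [(209, 139, 79), (216, 147, 80), (216, 145, 81), (63, 58, 83), (13, 47, 88), (20, 51, 86), (26, 52, 89), (21, 50, 85), (22, 50, 84), (26, 52, 87), (22, 49, 82), (21, 52, 85), (34, 70, 113), (44, 102, 169), (50, 112, 187), (46, 115, 198), (52, 117, 195), (46, 115, 196)]
```

```bash
cat >> h.py <<'E'
def place(dx,dn,dy=0,tb=np.array([-.0025,-.0003,-.0005])):
    k=np.load('pad.npz');rot=tool(.1784,.461)
    F=k['o']+(dx-.0005)*k['x']+dy*k['y']+dn*k['n']
    return F-rot.apply(tb),rot
E
python3 - <<'E'
from h import *
print(tool(.1784,.461).as_matrix(),np.load('pad.npz')['n'])
t,r=place(.006,.06);print(t);go(t,r)
E
```

```text
[[ 0.8813938   0.1774552   0.43778377]
 [ 0.15893031 -0.98412888  0.07893987]
 [ 0.44484394  0.         -0.8956081 ]] [-0.43762099 -0.07892983  0.89568853]
[0.64097122 0.10195446 0.148917  ]
shift [  6.997 -14.834   1.826] turn [ 0.074  3.322 -0.405]
```

jog_arm --targets '[[[0.5,-1.2,-0.4],[0,0,0],40],[[1.4,-3,-0.8],[0,0.3,0],40],[[2.4,-5.1,-0.8],[0,0.8,-0.1],40],[[3.4,-7.2,-0.8],[0,1.4,-0.2],40],[[4.4,-9.3,-0.8],[0,2,-0.3],40],[[5.3,-11.3,-0.6],[0,2.6,-0.4],40],[[6.2,-13.2,0],[0.05,3.2,-0.4],40],[[7,-14.83,0.8],[0.07,3.32,-0.4],40]]'

```text
time: 8.55
tool_pos: [0.6406, 0.1027, 0.1735]
tool_rot: [-0.019, 0.97, 0.087, 0.228]
contact_force: [0.2, -0.0, -0.7]
gripper_width: 0.734
grasp_force: 67.6
```

jog_arm --targets '[[[0,0,0.2],[0,0,0],40],[[0,0,0.2],[0,0,0],40],[[0,0,0.2],[0,0,0],40],[[0,0,0.2],[0,0,0],40]]'

```text
time: 9.05
tool_pos: [0.6449, 0.1002, 0.173]
tool_rot: [-0.019, 0.969, 0.086, 0.23]
contact_force: [0.4, -0.9, -0.7]
gripper_width: 0.733
grasp_force: 67.5
```

```bash
python3 - <<'E'
from h import *
s=state();im,d=grab_frame('wrist');save('w5.png',im[60:400,120:440]);print(s['tool_pos'],s['contact_force'],s['time'],s['joint_pos'])
for dn in(.06,.012,.002):
    t,r=place(.006,dn);go(t,r)
E
```

```text
[0.64494629 0.10024954 0.17296308] [ 0.38469149 -0.91813325 -0.72211526] 9.05 [ 0.00956686 -0.11053151  1.92316221  0.09305368  0.87146804  1.36017523]
shift [-0.561 -0.093  0.796] turn [ 0.03  -0.027 -0.003]
shift [-0.569 -0.101  2.716] turn [ 0.03  -0.027 -0.003]
shift [-0.571 -0.103  3.116] turn [ 0.03  -0.027 -0.003]
```

View pics/w5.png

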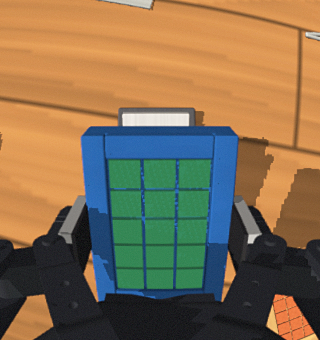

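The frame hangs square above the stand, with the plate's high end visible at crop (157,118), slightly left of the frame's centre (160), which matches the computed −y correction. Descending.

jog_arm --targets '[[[-0.3,-0.05,0.6],[0.03,-0.03,0],40],[[-0.57,-0.1,1.4],[0.03,-0.03,0],40],[[-0.57,-0.1,2.1],[0.03,-0.03,0],40],[[-0.57,-0.1,2.5],[0.03,-0.03,0],40],[[-0.57,-0.1,2.7],[0.03,-0.03,0],40],[[-0.57,-0.1,2.7],[0.03,-0.03,0],40],[[-0.57,-0.1,2.7],[0.03,-0.03,0],40]]'

```text
time: 9.98
tool_pos: [0.6617, 0.1067, 0.1062]
tool_rot: [-0.021, 0.97, 0.087, 0.227]
contact_force: [0.4, 0.5, -1.3]
gripper_width: 0.729
grasp_force: 67.5
```

```bash
cat >> h.py <<'E'
def rep():
    s=state();k=np.load('pad.npz');rot=quat(s['tool_rot'])
    F=s['tool_pos']+rot.apply([-.0025,-.0003,-.0005])-k['o'];A=np.array([k['x'],k['y'],k['n']])
    print('t',s['time'],'frame xyn mm',np.round(A@F*1e3,2),'force xyn',np.round(A@s['contact_force'],2),'torque xyn',np.round(A@s['ft_torque'],2),'rot err mrad',np.round((rot.inv()*tool(.1784,.461)).as_rotvec()*1e3,1))
E
python3 -c "
from h import *
rep();go(*place(.006,.002))"
```

```text
t 9.975 frame xyn mm [ 5.5   0.98 12.31] force xyn [-0.13  0.47 -1.41] torque xyn [0.03 0.32 0.02] rot err mrad [-0.7  0.4  0.8]
shift [0.    0.039 0.412] turn [-0.005  0.003  0.006]
```

jog_arm --targets '[[[0,0,0.2],[0,0,0],40],[[0,0,0.38],[0,0,0],40],[[0,0,0.38],[0,0,0],40],[[-0.08,0,0.38],[0,0,0],40],[[-0.12,0,0.38],[0,0,0],40],[[-0.12,0,0.38],[0,0,0],40]]'

```text
time: 10.72
tool_pos: [0.6627, 0.1069, 0.0955]
tool_rot: [-0.021, 0.97, 0.087, 0.227]
contact_force: [-0.4, 0.9, -0.4]
gripper_width: 0.732
grasp_force: 67.5
```

```bash
python3 -c "
from h import *
for i in range(4):rep();grab_frame('top')"
```

```text
t 10.725 frame xyn mm [1.64 1.04 2.28] force xyn [-0.38  0.97 -0.2 ] torque xyn [-0.03  0.33  0.  ] rot err mrad [-0.9  1.7  0.7]
t 10.775 frame xyn mm [1.81 1.03 2.34] force xyn [-0.64 -0.46 -0.86] torque xyn [ 0.01  0.25 -0.01] rot err mrad [-0.8  1.4  0.7]
t 10.825 frame xyn mm [1.86 1.02 2.34] force xyn [-1.    0.28 -0.92] torque xyn [-0.01  0.27 -0.07] rot err mrad [-0.8  1.4  0.8]
t 10.875 frame xyn mm [1.87 1.02 2.34] force xyn [-1.16 -0.22 -1.08] torque xyn [-0.    0.34 -0.02] rot err mrad [-0.8  1.4  0.8]
```

jog_arm --targets '[[[-0.03,0.04,0],[0,0,0],40],[[-0.06,0.04,0],[0,0,0],40],[[-0.08,0.04,0],[0,0,0],40],[[-0.08,0.04,0],[0,0,0],40]]'

```text
time: 11.42
tool_pos: [0.6611, 0.1056, 0.0946]
tool_rot: [-0.021, 0.97, 0.087, 0.227]
contact_force: [-0.1, -0.1, -1.4]
gripper_width: 0.728
grasp_force: 67.5
```

```bash
python3 -c "
from h import *
for i in range(3):rep();grab_frame('top')"
```

```text
t 11.425 frame xyn mm [-0.31  0.02  2.21] force xyn [-0.68 -0.11 -1.18] torque xyn [-0.05  0.29 -0.01] rot err mrad [-0.9  1.7  0.6]
t 11.475 frame xyn mm [-0.29  0.01  2.22] force xyn [-1.95  1.05 -1.23] torque xyn [0.01 0.35 0.  ] rot err mrad [-0.9  1.7  0.7]
t 11.525 frame xyn mm [-0.2   0.05  2.26] force xyn [-0.09 -0.17 -1.11] torque xyn [-0.03  0.31 -0.05] rot err mrad [-0.9  1.5  0.7]
```

Free so far. Creep down-slope until the ledge is felt.

jog_arm --targets '[[[-0.03,0,0],[0,0,0],40],[[-0.05,0,0],[0,0,0],40],[[-0.05,0,0],[0,0,0],40],[[-0.05,0,0],[0,0,0],40]]'

```text
time: 12.08
tool_pos: [0.6601, 0.1054, 0.0941]
tool_rot: [-0.021, 0.97, 0.087, 0.227]
contact_force: [-0.9, -0.1, -0.8]
gripper_width: 0.731
grasp_force: 67.5
```

```bash
python3 -c "
from h import *
for i in range(3):rep();grab_frame('top')"
```

```text
t 12.075 frame xyn mm [-1.49  0.03  2.24] force xyn [-1.16  0.1  -0.28] torque xyn [-0.03  0.25 -0.02] rot err mrad [-0.9  1.6  0.7]
t 12.125 frame xyn mm [-1.48  0.03  2.26] force xyn [-0.75  0.12 -1.35] torque xyn [ 0.02  0.34 -0.01] rot err mrad [-0.9  1.6  0.7]
t 12.175 frame xyn mm [-1.49  0.03  2.24] force xyn [-0.27  0.07 -0.66] torque xyn [ 0.03  0.3  -0.02] rot err mrad [-0.9  1.6  0.7]
```

jog_arm --targets '[[[-0.03,0,0],[0,0,0],40],[[-0.05,0,0],[0,0,0],40],[[-0.05,0,0],[0,0,0],40],[[-0.05,0,0],[0,0,0],40]]'

```text
time: 12.72
tool_pos: [0.6598, 0.1053, 0.0944]
tool_rot: [-0.021, 0.97, 0.087, 0.228]
contact_force: [3.6, 0.7, 0.0]
gripper_width: 0.726
grasp_force: 67.5
```

```bash
python3 -c "
from h import *
for i in range(3):rep();grab_frame('top')"
```

```text
t 12.725 frame xyn mm [-1.62 -0.01  2.65] force xyn [ 3.29  0.1  -1.6 ] torque xyn [ 0.07 -0.43 -0.08] rot err mrad [-0.7 -0.5  0.6]
t 12.775 frame xyn mm [-1.64 -0.03  2.66] force xyn [ 3.89  0.14 -1.32] torque xyn [ 0.07 -0.47 -0.05] rot err mrad [-0.7 -0.5  0.6]
t 12.825 frame xyn mm [-1.66 -0.03  2.64] force xyn [ 3.8   1.01 -2.75] torque xyn [ 0.01 -0.47 -0.1 ] rot err mrad [-0.7 -0.5  0.5]
```

Ledge contact (~4 N). Ease slightly and press along the normal slowly.

jog_arm --targets '[[[0.015,0,0.02],[0,0,0],40],[[0.015,0,0.06],[0,0,0],40],[[0.015,0,0.1],[0,0,0],40],[[0.015,0,0.14],[0,0,0],40],[[0.015,0,0.18],[0,0,0],40],[[0.015,0,0.2],[0,0,0],40],[[0.015,0,0.2],[0,0,0],40]]'

```text
time: 13.75
tool_pos: [0.662, 0.1056, 0.0899]
tool_rot: [-0.021, 0.97, 0.087, 0.227]
contact_force: [2.7, 0.3, 4.8]
gripper_width: 0.734
grasp_force: 68.1
```

```bash
python3 -c "
from h import *
for i in range(4):rep();grab_frame('top')"
```

```text
t 13.75 frame xyn mm [-1.63 -0.1  -2.34] force xyn [ 4.55 -0.19  3.11] torque xyn [-0.06 -0.43 -0.13] rot err mrad [-0.6  0.5  0.7]
t 13.8 frame xyn mm [-1.62 -0.08 -2.34] force xyn [ 4.03 -0.3   3.71] torque xyn [-0.01 -0.47 -0.08] rot err mrad [-0.7  0.4  0.7]
t 13.85 frame xyn mm [-1.65 -0.1  -2.35] force xyn [ 3.8  -0.33  2.99] torque xyn [-0.05 -0.49 -0.09] rot err mrad [-0.6  0.4  0.7]
t 13.9 frame xyn mm [-1.65 -0.08 -2.36] force xyn [3.44 0.69 3.32] torque xyn [-0.07 -0.46 -0.12] rot err mrad [-0.6  0.5  0.8]
```

jog_arm --targets '[[[0,0,0.04],[0,0,0],40],[[0.01,0,0.08],[0,0,0],40],[[0.01,0,0.12],[0,0,0],40],[[0.01,0,0.15],[0,0,0],40],[[0.01,0,0.16],[0,0,0],40],[[0.01,0,0.16],[0,0,0],40],[[0.01,0,0.16],[0,0,0],40]]'

```text
time: 14.82
tool_pos: [0.6635, 0.1059, 0.0868]
tool_rot: [-0.02, 0.97, 0.087, 0.227]
contact_force: [-3.7, -0.7, 9.0]
gripper_width: 0.73
grasp_force: 68.9
```

```bash
python3 -c "
from h import *
for i in range(6):
  rep();im=grab_frame('wrist')[0]
save('w6.png',im[60:400,120:440]);t=grab_frame('top')[0];save('t6.png',cv2.resize(t[120:230,230:430],None,fx=4,fy=4,interpolation=cv2.INTER_CUBIC))"
```

```text
t 14.825 frame xyn mm [-1.63 -0.08 -5.86] force xyn [ 0.62 -0.06  9.74] torque xyn [-0.1  -0.03 -0.12] rot err mrad [-0.7  1.6  1.1]
t 14.875 frame xyn mm [-1.62 -0.07 -5.86] force xyn [ 1.1  -0.91 10.37] torque xyn [-0.17  0.04 -0.07] rot err mrad [-0.6  1.6  1.1]
t 14.925 frame xyn mm [-1.62 -0.08 -5.86] force xyn [ 1.01  0.16 10.69] torque xyn [-0.12 -0.06 -0.12] rot err mrad [-0.6  1.6  1.1]
t 14.975 frame xyn mm [-1.59 -0.1  -5.83] force xyn [ 1.06  0.95 10.13] torque xyn [-0.1  -0.02 -0.13] rot err mrad [-0.6  1.5  1.1]
t 15.025 frame xyn mm [-1.59 -0.09 -5.83] force xyn [ 1.37  0.57 10.44] torque xyn [-0.15 -0.01 -0.09] rot err mrad [-0.6  1.5  1.1]
t 15.075 frame xyn mm [-1.59 -0.08 -5.85] force xyn [ 0.12 -0.01  9.8 ] torque xyn [-0.1  -0.03 -0.23] rot err mrad [-0.6  1.5  1.1]
```

View pics/w6.png

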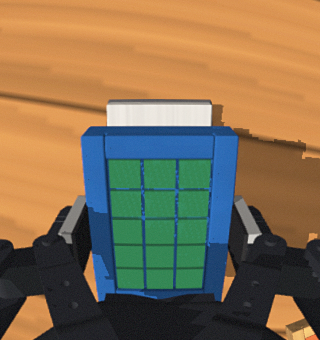

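The frame (crop columns 82–238, centre 160) is centred over the plate (107–211, centre 159) and square with it. Small trim: slightly less press, slightly more seat on the ledge.

jog_arm --targets '[[[-0.01,0,-0.01],[0,0,0],40],[[-0.02,0,-0.02],[0,0,0],40],[[-0.02,0,-0.02],[0,0,0],40],[[-0.02,0,-0.02],[0,0,0],40],[[-0.02,0,-0.02],[0,0,0],40],[[-0.02,0,-0.02],[0,0,0],40],[[-0.02,0,-0.02],[0,0,0],40],[[-0.02,0,-0.02],[0,0,0],40]]'

```text
time: 16.18
tool_pos: [0.6634, 0.1059, 0.087]
tool_rot: [-0.021, 0.97, 0.087, 0.227]
contact_force: [-0.0, 0.2, 6.3]
gripper_width: 0.729
grasp_force: 68.3
```

```bash
python3 -c "
from h import *
for i in range(5):
  rep();grab_frame('top')"
```

```text
t 16.175 frame xyn mm [-1.67 -0.1  -5.54] force xyn [2.82 0.23 5.67] torque xyn [-0.12 -0.39 -0.13] rot err mrad [-0.6  0.2  0.8]
t 16.225 frame xyn mm [-1.67 -0.11 -5.57] force xyn [3.89 0.73 5.38] torque xyn [-0.1  -0.38 -0.17] rot err mrad [-0.5  0.2  0.8]
t 16.275 frame xyn mm [-1.67 -0.11 -5.56] force xyn [ 3.09 -0.22  5.63] torque xyn [-0.11 -0.39 -0.21] rot err mrad [-0.6  0.2  0.8]
t 16.325 frame xyn mm [-1.64 -0.08 -5.53] force xyn [2.85 0.18 6.52] torque xyn [-0.15 -0.4  -0.15] rot err mrad [-0.6  0.1  0.8]
t 16.375 frame xyn mm [-1.64 -0.11 -5.54] force xyn [3.35 0.22 5.48] torque xyn [-0.1  -0.42 -0.09] rot err mrad [-0.5  0.1  0.8]
```

View pics/t6.png

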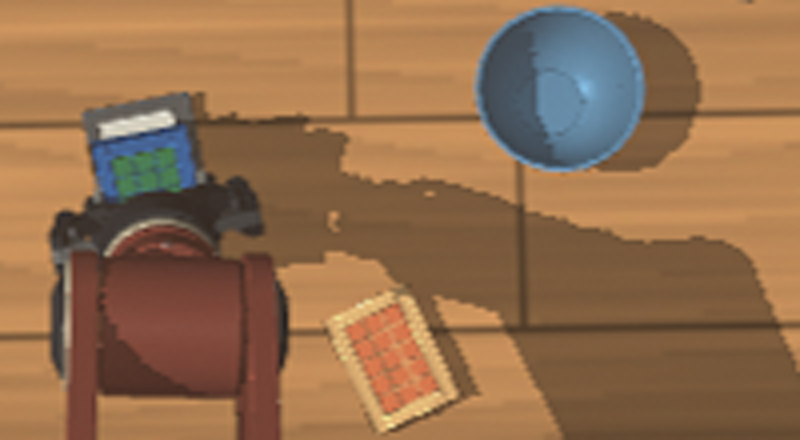

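Backing off reversed the friction at the ledge (10→6 N read); nothing else moved. Press back in.

jog_arm --targets '[[[0.008,0,0.01],[0,0,0],40],[[0.01,0,0.02],[0,0,0],40],[[0.01,0,0.02],[0,0,0],40],[[0.01,0,0.02],[0,0,0],40],[[0.01,0,0.02],[0,0,0],40],[[0.01,0,0.02],[0,0,0],40]]'

```text
time: 17.18
tool_pos: [0.6635, 0.1059, 0.0868]
tool_rot: [-0.02, 0.97, 0.087, 0.227]
contact_force: [-3.4, -0.6, 10.2]
gripper_width: 0.731
grasp_force: 68.9
```

```bash
python3 -c "
from h import *
for i in range(5):
  rep();grab_frame('top')"
```

```text
t 17.175 frame xyn mm [-1.61 -0.1  -5.77] force xyn [ 1.49  0.03 10.66] torque xyn [-0.12 -0.09 -0.13] rot err mrad [-0.6  1.   1. ]
t 17.225 frame xyn mm [-1.61 -0.09 -5.76] force xyn [1.71 0.73 9.98] torque xyn [-0.08 -0.04 -0.12] rot err mrad [-0.6  1.   1.1]
t 17.275 frame xyn mm [-1.64 -0.12 -5.79] force xyn [1.39 0.11 9.89] torque xyn [-0.07 -0.1  -0.11] rot err mrad [-0.6  1.1  1.1]
t 17.325 frame xyn mm [-1.64 -0.1  -5.78] force xyn [ 1.07  0.53 10.71] torque xyn [-0.17 -0.1  -0.15] rot err mrad [-0.6  1.1  1. ]
t 17.375 frame xyn mm [-1.65 -0.1  -5.8 ] force xyn [ 0.99 -0.58 10.36] torque xyn [-0.09 -0.06 -0.16] rot err mrad [-0.6  1.1  1.1]
```

Steady at about 10 N normal, seated on the ledge, flat and square. Handing in.

```bash
python3 -c "
from h import *
print(job_done())"
```

```text
the job is handed in; nothing more can be done
None
```

I handed the job in at about 17.4 s: the blue mosaic stands on the ledge, flat, square and centred on the pad to within about 0.5 mm by my measurements, still gripped and pressed steadily at about 10 N; I moved nothing else, and the verdict was not shown.

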